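# Seat the well plate and lock its clamp lever past the half-way click

## Robot

A 6-joint arm with a two-finger parallel gripper is mounted at the origin on the work surface. World frame = base frame: x ahead of the robot, y to its left, z up, the work surface at z = 0. Lengths are in m, angles in rad, forces in N, time in s.
With the tool pointing down it reaches from about 0.325 to 0.85 m from the base axis. Payload 4.4 kg.
Tool frame: the origin (TCP) lies midway between the tips of the shut fingers; the grasp point (between the pads) lies 19 mm behind it; z points along the fingers, y is the direction in which the jaws open and shut (so a half turn about z gives the same grasp; the last joint's range is limited). The gripper opens to 94 mm and grips with 3 to 60 N. Pads are 16 mm wide; open, the fingers measure 119 mm over their backs; the gripper's body (75 mm by 177 mm) begins 78 mm behind the grasp point.
Start: joints at [-1.411, 0.207, 1.542, -0, 1.393, -0.15], TCP at [0.175, -0.548, 0.205] pointing down, gripper open.
Joint ranges: [-2.73, 2.73], [-0.86, 2.22], [0.23, 2.46], [-1.11, 4.25], [0.08, 2.63], [-2.82, 2.82]. Speed limits (rad/s): [2.79, 2.79, 3.14, 3.14, 3.14, 3.14].

## Interface

Orientations are given as a unit quaternion [x, y, z, w].
In Python, from station import ctrl gives the robot as it stands. The module is installed in compiled form; this text tells all that it offers.
- The arm moves only by the tool arm_command, never from a script. Its argument "increments" is a list of rows, each a list of 5 numbers: the shift along the tool's x, y, z in cm, then the turn about the tool's z in degrees, then the closure, from 0 (fully open) to 1 (shut). A call has 1 to 8 rows; each row shifts and turns the pose as measured when the row begins, along the tool's axes as they then stand; what a row does not reach is not made up. A row lasts 1/10 s, in which the tool goes at most 50 mm and 8.59 degrees, less where a joint would pass 70% of its speed; a pose out of reach is approached as far as the arm can. A call with a gripper value outside its range is refused whole. The fingers move at their own pace and stop on an object; "newtons" is the grip in N (left out, the last holds). Time passes only in rows, so rows that do not move let the fingers close. It gives the time, the measured TCP pose, the force and the opening at its end, in the units of the state.
- ctrl.observe(): the state, without advancing time (a new reading comes with each control period).
- ctrl.camera(name): name is "scene" or "top" or "wrist"; returns a dict with "image" (384x512x3 uint8, red, green, blue), "z_map" (384x512 float32, m along the optical axis (not along the pixel's ray), 0 where there is no reading), "K" (3x3 intrinsics, pixels), "dist_coeffs" ([k1, k2, p1, p2, k3] as OpenCV has them; the pictures are not rectified), "camera_from_world" (4x4, takes a point from world to camera coordinates). Camera axes: x right, y up, looking along -z (the intrinsics and any distortion apply to the point x, -y, -z); pixel columns grow to the right and rows downward; lengths in m; the calibration is good to about 2 mm. A picture is of the moment at which its call begins.
- ctrl.finish_job(): hands the job in, once; it reports no verdict.
The state is a dict: "time_s": time; "qpos": joint angles; "joint_vel": joint speeds; "joint_torque": joint torques, N m; "ee_pos": TCP position; "orientation": TCP orientation; "wrist_force": force on the tool from outside, world axes, zero at the start; "torque": the same for the moment, N m; "finger_gap": finger opening in m.
Only numpy, scipy, OpenCV 4.12 (cv2) and the standard library are available. Lean on these libraries where they do the work, as an engineer would, in place of code of your own. Each camera call takes 0.05 s, during which the arm holds its last target.

## Task

First push the well plate along the deck of the clamp unit until it is fully home against the unit's back housing, keeping it flat on the deck and never lifting it. Then push the clamp lever's upright knob round, past its half-way click, all the way to its second stop, so that the plate is fully locked, and take the hand away. Leave the tip box, the tube rack and the bottle where they stand.

Things in the scene. Friction and masses are not known exactly. Their poses are not given: they have to be found in the camera images.
- unit: Fixed white bench-top plate clamp unit, base 260 (x) x 300 (y) x 45 mm high; origin: centre of its underside; x from its open front to its back, y to its left, z up. Front towards the robot, +-0.4 rad. Top left (z = 45 mm): a bare-metal deck on which the plate slides along +x, ending at the back housing (60 mm high above the deck, front face at x = 50 mm). Top right, also z = 45 mm: the clamp lever.
- plate: Loose ivory 96-well plate, 86 (x) x 128 (y) x 22 mm high, about 0.15 kg; origin at the centre of its underside, axes along the unit's when it is in the guides (2.5 mm play at each side). It starts in the guides, 35 to 65 mm short of home.
- nest (a point): Point on the deck where the plate's origin lies when fully home against the housing: unit frame (7, 50, 45) mm, axes as the unit. Two guide rails, 10 mm high, inner faces at y = -16.5 and 116.5 mm in the unit frame, run from x = -100 to 50 mm.
- clamp_lever (a joint): Lever angle, rad, about its vertical pivot: 0 = open stop (points 0.55 rad to the right of the unit's straight front), 0.55 = first stage, half-way click (straight front), 1.10 = second stop, locked (0.55 rad to the left). Grows as the knob goes to the unit's left, towards the plate. Starts at 0 to 0.6. A spring pulls it to the nearest of the three; 8 to 12 N at the knob overcomes each click.
- lever_pivot (a point): Lever pivot on the unit's top: unit frame (30, -90, 45) mm, axes as the unit.
- lever_knob (a point): Centre of the top of the lever's upright black knob, a plain cylinder 20 mm across, 85 mm from the pivot; it spans 10 to 52 mm above the unit's top (world z 55 to 97 mm). The flat lever arm, 12 mm wide, is 8 to 14 mm above the unit's top. Moves with the lever.
- tip_box: Bystander: loose closed tip box, 120 x 85 x 58 mm high, origin at the centre of its underside.
- tube_rack: Bystander: loose white rack, 105 x 50 x 30 mm, with capped tubes standing up to 60 mm high, origin at the centre of its underside.
- reagent_bottle: Bystander: loose amber screw-top jar, 56 mm across, 85 mm high, standing on the unit's top behind the lever; origin at the centre of its underside.
- clamp_mid (a point): Middle of the underside of the steel clamp bar (110 mm along the unit's y, 26 mm along x, 5 mm thick) that hangs before the housing over the far edge of the plate's home. With the lever open it is 36 mm above the deck; it comes down 12 mm with the lever, to 2 mm above the plate.
There are look-alikes about, which are no part of the job. What is shaped like the plate but orange is not meant.

How it is judged:
On the way, in this order (a step that is already met when the one before it is completed fails the run):
1. the plate is home against the housing while the lever is not yet at its second stop (x of plate in the frame of nest above -0.004 m and z of plate in the frame of nest below 0.004 m and value of joint clamp_lever below 0.9 rad), for 0.2 s.
2. the lever is at its second stop (value of joint clamp_lever above 1.05 rad), for 0.2 s.
At the end, for the whole second after the job is handed in: The plate lies flat on the deck within 4 mm of fully home (6 mm sideways) and at rest, and the lever stands at its second stop (above 1.05 rad of 1.10) (x of plate in the frame of nest between -0.004 and 0.004 m and y of plate in the frame of nest between -0.006 and 0.006 m and z of plate in the frame of nest below 0.003 m and angle between plate's own z axis and vertical below 0.05 rad and linear speed of plate below 0.02 m/s and value of joint clamp_lever above 1.05 rad); the robot touches nothing.
It fails at once if the plate is lifted or tipped up off the deck (10 mm, or 0.15 rad) (z of plate in the frame of nest above 0.01 m or angle between plate's own z axis and vertical above 0.15 rad).
It fails at once if the tip box, tube rack or bottle is moved by more than 20 mm (distance of any of tip_box, tube_rack, reagent_bottle from where it was at the start of the episode above 0.02 m).
It also fails if it takes over 48 s, if anything falls off the work surface, if the arm or the gripper's body presses on something with over 40 N, if the wrist force passes 120 N, or if a joint passes its speed limit or range.

## Working session

There is one attempt and no reset: what is moved stays moved. The work goes in short steps, Python scripts to look and compute and a tool call to move; the robot and the scene stay as the last step left them, time stands still between calls to the robot, and variables do not carry over. Pictures are saved under pics/ and viewed, and the job is handed in when it is done.

Besides the shell and the picture viewer there is one more tool, called after "Emit:" by a JSON object that holds its "op" and its "data". arm_command: Moves the arm, as the interface text tells. Its arguments: {"type":"object","properties":{"increments":{"type":"array"},"newtons":{"type":"number"}},"required":["increments"]}

```bash
mkdir -p pics
python3 - <<'E'
from station import ctrl
import cv2,numpy as np,pickle
s=ctrl.observe(); print(s)
d={}
for n in("scene","top"):
    c=ctrl.camera(n); d[n]=c; cv2.imwrite(f"pics/{n}0.png",c["image"][:,:,::-1]); print(n,c["K"],c["dist_coeffs"],c["camera_from_world"])
pickle.dump(d,open("d0.pkl","wb"))
E
```

```text
{'time_s': 0.0, 'qpos': array([-1.41151984e+00,  2.07441343e-01,  1.54291659e+00, -2.55050398e-05,
        1.39349256e+00, -1.50488262e-01]), 'joint_vel': array([ 1.12724148e-03,  1.17106527e-03,  2.41235309e-04,  9.01941227e-05,
       -1.15125850e-03, -6.49566318e-04]), 'joint_torque': array([ 1.62462173e-03, -3.70880556e+01, -2.81415224e+01,  6.97888574e-02,
        3.60397669e-02, -1.69028131e-04]), 'ee_pos': array([ 0.17513985, -0.54684383,  0.20429641]), 'orientation': array([ 9.88028704e-01,  1.54266020e-01, -1.75105204e-05, -1.12885593e-03]), 'wrist_force': array([ 0.21513641,  0.78187213, -0.42431658]), 'torque': array([-0.0122659,  0.0122341, -0.0132269]), 'finger_gap': 0.09418013918605513}
scene [[360.37893577   0.         249.5586919 ]
 [  0.         360.37893577 191.17445   ]
 [  0.           0.           1.        ]] [-0.07221344  0.          0.          0.          0.        ] [[ 2.43215131e-01  9.69972029e-01  8.14009423e-04 -1.67730335e-01]
 [-7.71782380e-01  1.93011705e-01  6.05886490e-01  3.30147573e-01]
 [ 5.87535835e-01 -1.47989000e-01  7.95550689e-01 -1.34150938e+00]
 [ 0.00000000e+00  0.00000000e+00  0.00000000e+00  1.00000000e+00]]
top [[467.63688213   0.         256.12316318]
 [  0.         467.63688213 199.10703629]
 [  0.           0.           1.        ]] [-0.12488897  0.          0.          0.          0.        ] [[ 0.02935447 -0.9992739  -0.02428975  0.05368907]
 [ 0.99485966  0.02685146  0.09763844 -0.51829549]
 [-0.09691533 -0.02703102  0.9949255  -1.10084957]
 [ 0.          0.          0.          1.        ]]
```

View pics/scene0.png

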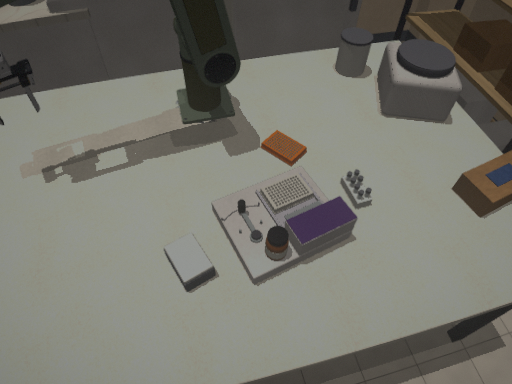

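View pics/top0.png

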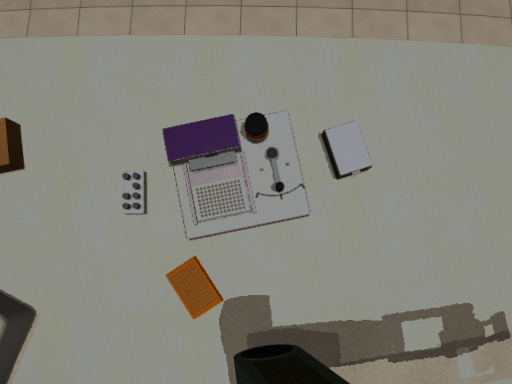

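The scene view shows the unit at about (285,220), with the orange decoy at (284,147). In the top view the unit spans (165–310, 110–240), the plate is at (220,200), the knob at (279,187), the pivot at (272,153) and the bottle at (256,127).

```bash
cat > h.py <<'E'
import numpy as np,cv2,pickle
def ray(c,uv):
    uv=np.array(uv,float).reshape(-1,1,2)
    p=cv2.undistortPoints(uv,c["K"],np.array(c["dist_coeffs"])).reshape(-1,2)
    T=np.array(c["camera_from_world"]);R,t=T[:3,:3],T[:3,3]
    d=np.c_[p[:,0],-p[:,1],-np.ones(len(p))]
    return -R.T@t, d@R
def onplane(c,uv,z):
    o,d=ray(c,uv); s=(z-o[2])/d[:,2]; return o+d*s[:,None]
def proj(c,P):
    T=np.array(c["camera_from_world"]);P=np.array(P,float).reshape(-1,3)@T[:3,:3].T+T[:3,3]
    P=P*[1,-1,-1]
    return cv2.projectPoints(P,np.zeros(3),np.zeros(3),c["K"],np.array(c["dist_coeffs"]))[0].reshape(-1,2)
def depthpts(c):
    z=c["z_map"];v,u=np.mgrid[:z.shape[0],:z.shape[1]]
    o,d=ray(c,np.c_[u.ravel(),v.ravel()])
    return (o+d*z.ravel()[:,None]).reshape(z.shape+(3,))
E
python3 - <<'E'
from h import *
d=pickle.load(open("d0.pkl","rb"));c=d["top"]
im=c["image"][95:255,150:320,::-1]
cv2.imwrite("pics/topc.png",cv2.resize(im,None,fx=3.7,fy=3.7,interpolation=cv2.INTER_CUBIC))
P=depthpts(c)
for n,(u,v) in dict(knob=(279,187),piv=(272,153),plate=(220,200),deck=(215,173),bot=(256,120),hous=(200,140),base=(290,205),tbl=(330,220),bar=(213,162)).items(): print(n,P[v,u].round(3))
E
```

```text
knob [0.539 0.015 0.094]
piv [0.624 0.033 0.059]
plate [0.508 0.151 0.068]
deck [0.575 0.168 0.043]
bot [0.684 0.071 0.128]
hous [0.641 0.198 0.107]
base [ 0.503 -0.013  0.046]
tbl [ 0.473 -0.114 -0.001]
bar [0.595 0.17  0.079]
```

View pics/topc.png

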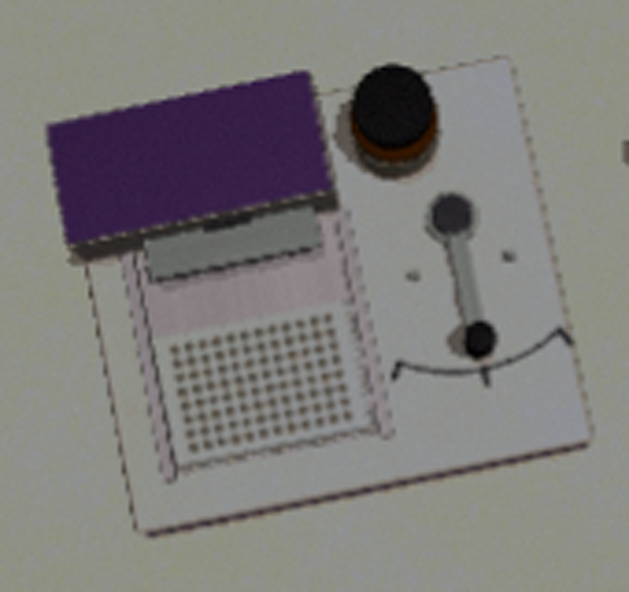

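Run:
```python
from h import *
d=pickle.load(open("d0.pkl","rb"));c=d["top"]
f=lambda L:[(u/3.7+150-.36,v/3.7+95-.36) for u,v in L]
fl,fr,br=onplane(c,f([(147,527),(591,441),(511,58)]),.045)
print(fl,fr,br,np.linalg.norm(fl-fr),np.linalg.norm(fr-br))
e=(fl-fr);yaw1=np.arctan2(-e[0],e[1]);e=br-fr;yaw2=np.arctan2(e[1],e[0]);print(yaw1,yaw2)
yaw=(yaw1+yaw2)/2
ctr=(fl+br)/2;print("ctr",ctr)
R=np.array([[np.cos(yaw),-np.sin(yaw)],[np.sin(yaw),np.cos(yaw)]])
U=lambda p:(p[:,:2]-ctr[:2])@R
print("knob",U(onplane(c,f([(480,338)]),.097)), "pivot",U(onplane(c,f([(452,215)]),.060)))
print("plate near corners+far",U(onplane(c,f([(173,467),(380,424),(333,308),(160,338)]),.067)))
print("rails",U(onplane(c,f([(172,475),(387,432)]),.055)))
P=depthpts(c).reshape(-1,3);q=np.c_[U(P),P[:,2]]
def st(m,s):print(s,m.sum(),np.percentile(q[m],[2,50,98],axis=0).round(3).tolist())
st((q[:,2]>.1)&(abs(q[:,0])<.14)&(q[:,1]>-.03)&(abs(q[:,1])<.16),"housing")
st((q[:,2]>.06)&(q[:,2]<.074)&(q[:,0]<.02)&(q[:,0]>-.1)&(q[:,1]>-.012)&(q[:,1]<.112),"plate")
st((q[:,2]>.085)&(q[:,0]<.02)&(q[:,0]>-.15)&(q[:,1]<-.04)&(q[:,1]>-.15),"knob")
st((q[:,2]>.12)&(q[:,0]>.02)&(q[:,0]<.15)&(q[:,1]<-.02)&(q[:,1]>-.15),"bottle")
np.savez("unit.npz",ctr=ctr[:2],yaw=yaw)
```

```text
[0.42023361 0.22305489 0.045     ] [ 0.48323429 -0.05888091  0.045     ] [ 0.73283107 -0.00250463  0.045     ] 0.28888904852328795 0.25588442725498
0.2198458239944208 0.2221418281946317
ctr [0.57653234 0.11027513 0.045     ]
knob [[-0.0557533  -0.08548582]] pivot [[ 0.02968885 -0.08529571]]
plate near corners+far [[-0.09492942  0.11783998]
 [-0.09330371 -0.01496227]
 [-0.01553638  0.00024133]
 [-0.01299544  0.11140708]]
rails [[-0.09885212  0.12106373]
 [-0.09816771 -0.01814165]]
housing 2517 [[0.05, -0.012, 0.101], [0.087, 0.069, 0.105], [0.126, 0.151, 0.109]]
plate 1814 [[-0.094, -0.006, 0.062], [-0.055, 0.052, 0.066], [-0.015, 0.109, 0.071]]
knob 64 [[-0.065, -0.096, 0.091], [-0.056, -0.086, 0.096], [-0.047, -0.078, 0.099]]
bottle 392 [[0.067, -0.083, 0.123], [0.089, -0.061, 0.129], [0.112, -0.039, 0.133]]
```

```bash
cat >> h.py <<'E'
from scipy.spatial.transform import Rotation as Ro
u=None
def status():
    from station import ctrl
    z=np.load("unit.npz");yaw=float(z["yaw"]);R2=np.array([[np.cos(yaw),-np.sin(yaw)],[np.sin(yaw),np.cos(yaw)]])
    ctr=z["ctr"]+R2@np.array([0,.003])   # y shift from pivot/rails
    s=ctrl.observe();R=Ro.from_quat(s["orientation"]).as_matrix()
    p=R2.T@(s["ee_pos"][:2]-ctr)
    print("t",round(s["time_s"],2),"unit-frame TCP mm",(p*1000).round(1),"z",(s["ee_pos"][2]*1000).round(1),"F(unit)",(R2.T@s["wrist_force"][:2]).round(1),s["wrist_force"][2].round(1),"gap",round(s["finger_gap"],4))
    ty=np.arctan2(R[1,0],R[0,0]);print("turn needed deg (tool z)",np.degrees(ty-yaw).round(2))
    def to(x,y,zz):
        w=np.r_[ctr+R2@np.array([x,y])/1000,zz/1000]; dd=R.T@(w-s["ee_pos"])*100
        print("to",(x,y,zz),"world",w.round(3),"tool cm",dd.round(2))
    return to
E
python3 - <<'E'
from h import *
to=status(); to(-118,50,200); to(-118,50,53)
E
```

```text
t 0.1 unit-frame TCP mm [-535.7 -556.2] z 204.4 F(unit) [-0.1 -0.1] -0.3 gap 0.0943
turn needed deg (tool z) 5.09
to (-118, 50, 200) world [0.45  0.136 0.2  ] tool cm [ 46.98 -56.68   0.57]
to (-118, 50, 53) world [0.45  0.136 0.053] tool cm [ 46.97 -56.65  15.27]
```

Emit:
{"op": "arm_command", "data": {"increments": [[0,0,0,5.1,0.55],[2.8,-4,0,0,0.55],[2.8,-4,0,0,0.55],[2.8,-4,0,0,0.55],[2.8,-4,0,0,0.55],[2.8,-4,0,0,0.55],[2.8,-4,0,0,0.55],[2.8,-4,0,0,0.55]]}}

```text
time_s: 0.9
ee_pos: [0.3061, -0.226, 0.2]
orientation: [0.995, 0.102, -0.001, -0.005]
wrist_force: [1.4, -0.9, 0.1]
finger_gap: 0.0422
```

Run:
```python
from h import *
to=status(); to(-118,50,200)
```

```text
t 0.9 unit-frame TCP mm [-337.6 -271.9] z 200.0 F(unit) [ 1.2 -1.2] 0.1 gap 0.0422
turn needed deg (tool z) -0.94
to (-118, 50, 200) world [0.45  0.136 0.2  ] tool cm [ 21.43 -32.54   0.31]
```

Emit:
{"op": "arm_command", "data": {"increments": [[2.8,-4,0,-0.5,0.55],[2.8,-4,0,0,0.55],[2.8,-4,0,0,0.55],[2.8,-4,0,0,0.55],[2.8,-4,0,0,0.55],[2.8,-4,0,0,0.55],[2.8,-4,0,0,0.55],[0,0,0,0,0.55]]}}

```text
time_s: 1.7
ee_pos: [0.4383, 0.1032, 0.2016]
orientation: [0.994, 0.11, 0.001, -0.005]
wrist_force: [0.7, -0.6, 0.1]
finger_gap: 0.0428
```

Run:
```python
from h import *
to=status(); to(-118,50,200)
```

```text
t 1.7 unit-frame TCP mm [-136.4   20.4] z 201.6 F(unit) [ 0.5 -0.7] 0.1 gap 0.0428
turn needed deg (tool z) -0.08
to (-118, 50, 200) world [0.45  0.136 0.2  ] tool cm [ 1.83 -2.96  0.19]
```

Emit:
{"op": "arm_command", "data": {"increments": [[1.7,-3.0,3,0,0.55],[0,0,4,0,0.55],[0,0,3.5,0,0.55],[0,0,0,0,0.55]]}}

```text
time_s: 2.1
ee_pos: [0.4495, 0.1383, 0.095]
orientation: [0.994, 0.112, 0.002, -0.004]
wrist_force: [-0.6, -0.4, -0.3]
finger_gap: 0.0421
```

Run:
```python
from h import *
to=status(); to(-116,50,53)
```

```text
t 2.1 unit-frame TCP mm [-117.8   52.2] z 95.0 F(unit) [-0.7 -0.2] -0.3 gap 0.0421
turn needed deg (tool z) 0.19
to (-116, 50, 53) world [0.452 0.137 0.053] tool cm [0.15 0.25 4.2 ]
```

Emit:
{"op": "arm_command", "data": {"increments": [[0,0.2,2.5,0,0.55],[0,0,1.6,0,0.55],[0,0,0,0,0.55]]}}

```text
time_s: 2.4
ee_pos: [0.4515, 0.1343, 0.0558]
orientation: [0.994, 0.111, 0.003, -0.003]
wrist_force: [0.2, -0.6, 0.1]
finger_gap: 0.0422
```

Run:
```python
from h import *
from station import ctrl
to=status(); to(-44,50,53)
for n in("scene","top"):
    c=ctrl.camera(n); 
    a=c["image"][130:280,190:370] if n=="scene" else c["image"][95:255,150:320]
    cv2.imwrite(f"pics/{n}1.png",cv2.resize(a[:,:,::-1],None,fx=3.5,fy=3.5,interpolation=cv2.INTER_CUBIC))
```

```text
t 2.4 unit-frame TCP mm [-116.8   47.8] z 55.8 F(unit) [ 0.1 -0.6] 0.1 gap 0.0422
turn needed deg (tool z) 0.05
to (-44, 50, 53) world [0.522 0.152 0.053] tool cm [ 7.27 -0.21  0.32]
```

View pics/scene1.png

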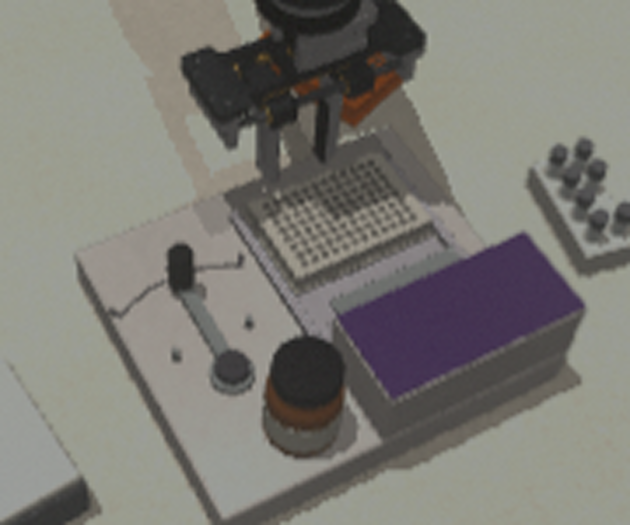

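View pics/top1.png

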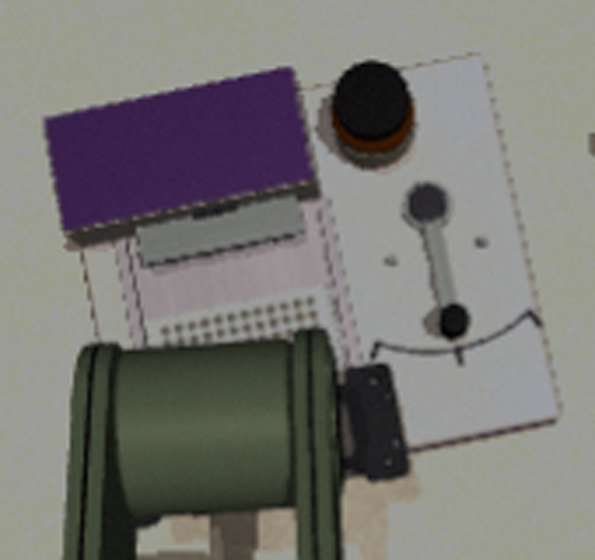

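The fingers, at (270–320, 150) in the scene crop, stand before the plate's near face. Now I'll push.

Emit:
{"op": "arm_command", "data": {"increments": [[0.8,-0.2,0.2,0,0.55],[0.8,0,0,0,0.55],[0.8,0,0,0,0.55],[0.8,0,0,0,0.55],[0.8,0,0,0,0.55]]}}

```text
time_s: 3.0
ee_pos: [0.498, 0.146, 0.0611]
orientation: [0.994, 0.11, 0.009, -0.003]
wrist_force: [-1.1, 0.5, -0.5]
finger_gap: 0.0421
```

Run:
```python
from h import *
to=status(); to(-44,50,54)
```

```text
t 3.0 unit-frame TCP mm [-68.8  49. ] z 61.1 F(unit) [-1.   0.8] -0.5 gap 0.0421
turn needed deg (tool z) 0.02
to (-44, 50, 54) world [0.522 0.152 0.054] tool cm [ 2.47 -0.09  0.75]
```

Emit:
{"op": "arm_command", "data": {"increments": [[0.3,0,0.4,0,0.55],[0.5,0,0.3,0,0.55],[0.5,0,0.2,0,0.55]]}}

```text
time_s: 3.3
ee_pos: [0.5123, 0.1493, 0.052]
orientation: [0.994, 0.111, 0.008, -0.003]
wrist_force: [-1.5, -0.7, 1.0]
finger_gap: 0.0421
```

Run:
```python
from h import *
to=status(); to(-44,50,54)
```

```text
t 3.3 unit-frame TCP mm [-54.1  49.2] z 52.0 F(unit) [-1.6 -0.3] 1.0 gap 0.0421
turn needed deg (tool z) 0.04
to (-44, 50, 54) world [0.522 0.152 0.054] tool cm [ 1.02 -0.08 -0.18]
```

Emit:
{"op": "arm_command", "data": {"increments": [[0.5,0,0,0,0.55],[0.5,0,0,0,0.55]]}}

```text
time_s: 3.5
ee_pos: [0.5217, 0.1516, 0.0512]
orientation: [0.994, 0.111, 0.007, -0.003]
wrist_force: [-2.5, -0.8, 2.1]
finger_gap: 0.0425
```

Run:
```python
from h import *
to=status(); to(-44,50,54)
```

```text
t 3.5 unit-frame TCP mm [-44.5  49.3] z 51.2 F(unit) [-2.7 -0.2] 2.1 gap 0.0425
turn needed deg (tool z) 0.05
to (-44, 50, 54) world [0.522 0.152 0.054] tool cm [ 0.05 -0.07 -0.28]
```

Emit:
{"op": "arm_command", "data": {"increments": [[0.4,0,0,0,0.55]]}}

```text
time_s: 3.6
ee_pos: [0.5224, 0.1517, 0.051]
orientation: [0.994, 0.111, 0.002, -0.003]
wrist_force: [-16.1, -5.2, 16.6]
finger_gap: 0.0421
```

Run:
```python
from h import *
to=status()
```

```text
t 3.6 unit-frame TCP mm [-43.8  49.3] z 51.0 F(unit) [-16.8  -1.5] 16.6 gap 0.0421
turn needed deg (tool z) 0.1
```

Emit:
{"op": "arm_command", "data": {"increments": [[0.4,0,0,0,0.55]]}}

```text
time_s: 3.7
ee_pos: [0.5223, 0.1516, 0.0511]
orientation: [0.994, 0.111, -0.003, -0.002]
wrist_force: [-13.0, -4.7, 14.6]
finger_gap: 0.0424
```

Run:
```python
from h import *
to=status()
from station import ctrl
c=ctrl.camera("scene");a=c["image"][130:280,190:370]
cv2.imwrite(f"pics/scene2.png",cv2.resize(a[:,:,::-1],None,fx=3.5,fy=3.5,interpolation=cv2.INTER_CUBIC))
```

```text
t 3.7 unit-frame TCP mm [-43.9  49.3] z 51.1 F(unit) [-13.7  -1.8] 14.6 gap 0.0424
turn needed deg (tool z) 0.14
```

View pics/scene2.png

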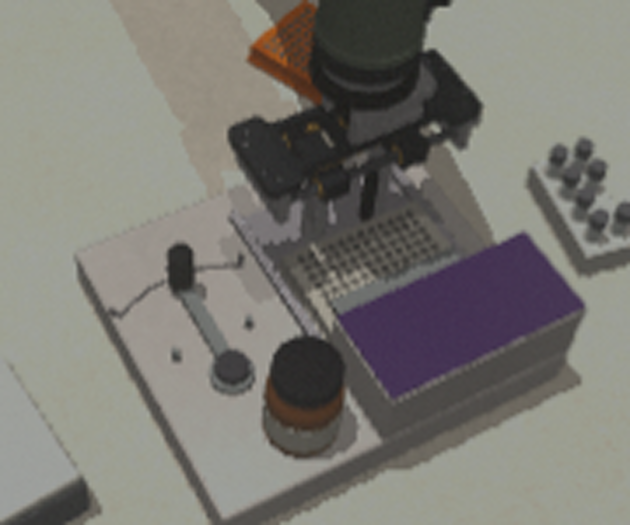

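The fingers stopped at unit x = -43.9 mm (expected -44) with 14–17 N, so the plate is home. The scene crop shows its far edge under the bar at (340,290). I'll hold briefly, then back off.

Emit:
{"op": "arm_command", "data": {"increments": [[0.2,0,0,0,0.55],[0.2,0,0,0,0.55],[-1,0,0,0,0.55],[-2,0,0,0,0.55],[0,0,-4,0,1],[0,0,-5,0,1],[0,0,-4,0,1],[0,0,0,0,1]]}}

```text
time_s: 4.55
ee_pos: [0.4926, 0.1446, 0.1835]
orientation: [0.994, 0.112, -0.008, -0.002]
wrist_force: [0.5, 0.6, 0.2]
finger_gap: 0.0138
```

Run:
```python
from h import *
to=status(); to(-55,-120,180);to(-55,-120,75)
from station import ctrl
c=ctrl.camera("scene");pickle.dump(c,open("s3.pkl","wb"));a=c["image"][130:280,190:370]
cv2.imwrite(f"pics/scene3.png",cv2.resize(a[:,:,::-1],None,fx=3.5,fy=3.5,interpolation=cv2.INTER_CUBIC))
```

```text
t 4.55 unit-frame TCP mm [-74.4  48.9] z 183.5 F(unit) [0.6 0.5] 0.2 gap 0.0138
turn needed deg (tool z) 0.16
to (-55, -120, 180) world [ 0.549 -0.016  0.18 ] tool cm [ 1.9  16.9   0.24]
to (-55, -120, 75) world [ 0.549 -0.016  0.075] tool cm [ 2.05 16.95 10.74]
```

View pics/scene3.png

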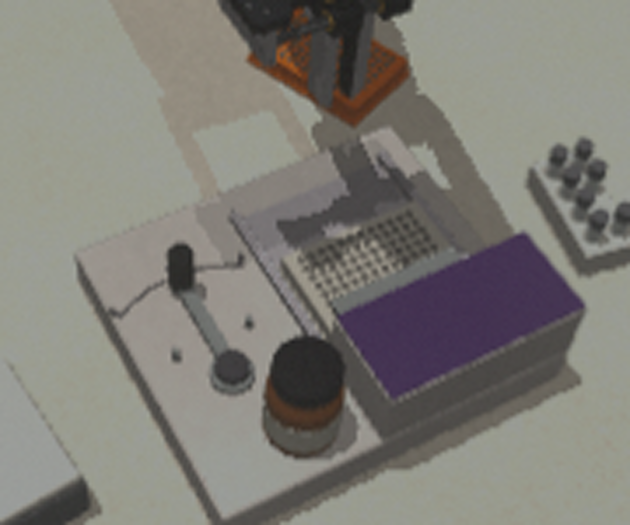

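The plate's far edge is under the bar at (340,290) in the scene crop, it lies flat, and the lever hasn't moved. Next I go to the right of the knob.

Emit:
{"op": "arm_command", "data": {"increments": [[0.5,4.5,0,0,1],[0.5,4.5,0,0,1],[0.5,4.5,0,0,1],[0.5,4.5,0,0,1],[0,0,0,0,1]]}}

```text
time_s: 5.1
ee_pos: [0.5485, -0.0295, 0.1715]
orientation: [0.993, 0.115, -0.013, -0.003]
wrist_force: [-0.3, 0.4, 0.3]
finger_gap: 0.0004
```

Run:
```python
from h import *
to=status(); to(-54,-126,74)
from station import ctrl
c=ctrl.camera("top")
z=np.load("unit.npz");yaw=float(z["yaw"]);R=np.array([[np.cos(yaw),-np.sin(yaw)],[np.sin(yaw),np.cos(yaw)]])
P=depthpts(c).reshape(-1,3);q=np.c_[(P[:,:2]-z["ctr"])@R-[0,.003],P[:,2]]
m=(q[:,2]>.062)&(q[:,2]<.074)&(q[:,0]<.02)&(q[:,0]>-.1)&(q[:,1]>-.008)&(q[:,1]<.108)
print(m.sum(),np.percentile(q[m],[2,50,98],axis=0).round(3).tolist())
cv2.imwrite("pics/top3.png",cv2.resize(c["image"][95:255,150:320,::-1],None,fx=3.5,fy=3.5,interpolation=cv2.INTER_CUBIC))
```

```text
t 5.1 unit-frame TCP mm [ -58.  -133.2] z 171.5 F(unit) [-0.2  0.4] 0.3 gap 0.0004
turn needed deg (tool z) 0.55
to (-54, -126, 74) world [ 0.551 -0.022  0.074] tool cm [ 0.64 -0.64  9.74]
1161 [[-0.035, -0.006, 0.063], [-0.009, 0.05, 0.066], [0.018, 0.106, 0.071]]
```

View pics/top3.png

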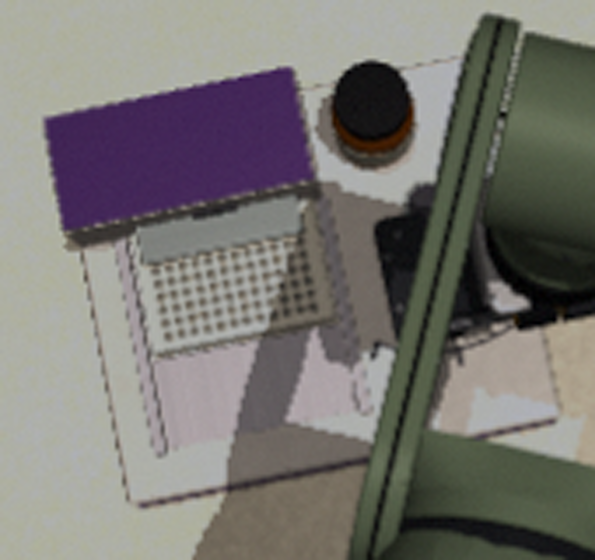

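The plate's near edge measures -35 mm (home is -36), and it's centred in y. Now I descend beside the knob.

Emit:
{"op": "arm_command", "data": {"increments": [[0.3,-0.3,4,0.5,1],[0,0,4,0,1],[0,0,1.5,0,1],[0,0,0,0,1]]}}

```text
time_s: 5.55
ee_pos: [0.5432, -0.0183, 0.0692]
orientation: [0.994, 0.112, -0.015, -0.006]
wrist_force: [0.3, 0.3, -0.2]
finger_gap: 0.0003
```

Run:
```python
from h import *
to=status(); to(-54,-112,74)
from station import ctrl
c=ctrl.camera("scene");a=c["image"][130:280,190:370]
cv2.imwrite(f"pics/scene4.png",cv2.resize(a[:,:,::-1],None,fx=3.5,fy=3.5,interpolation=cv2.INTER_CUBIC))
```

```text
t 5.55 unit-frame TCP mm [ -60.7 -121.1] z 69.2 F(unit) [0.3 0.2] -0.2 gap 0.0003
turn needed deg (tool z) 0.18
to (-54, -112, 74) world [ 0.548 -0.008  0.074] tool cm [ 0.66 -0.92 -0.49]
```

View pics/scene4.png

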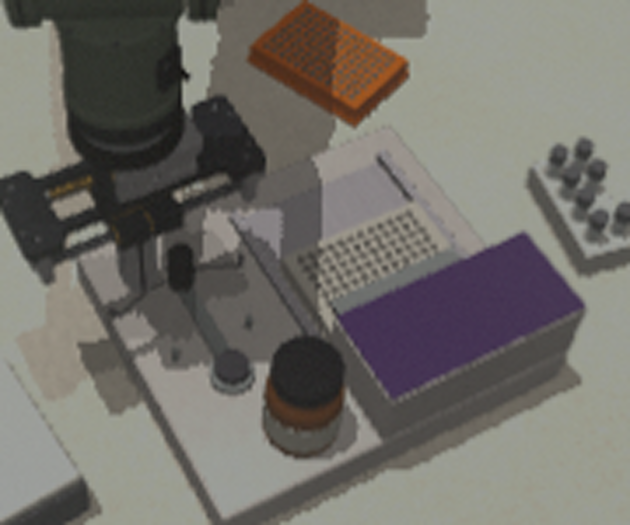

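The shut fingers, at (135,265) in the crop, are just right of the knob at (180,265). I'll align and push left.

Emit:
{"op": "arm_command", "data": {"increments": [[0.6,-0.2,-0.4,0,1],[0,-0.6,0,0,1],[0.1,-0.6,0,0,1],[0.1,-0.6,0,0,1]]}}

```text
time_s: 6.0
ee_pos: [0.5474, -0.0005, 0.0764]
orientation: [0.993, 0.114, -0.015, 0.001]
wrist_force: [-1.9, -8.2, -2.5]
finger_gap: 0.0003
```

Run:
```python
from h import *
to=status(); to(-44,-66,74)
```

```text
t 6.0 unit-frame TCP mm [ -52.7 -104.7] z 76.4 F(unit) [-3.6 -7.6] -2.5 gap 0.0003
turn needed deg (tool z) 0.43
to (-44, -66, 74) world [0.547 0.039 0.074] tool cm [ 0.91 -3.86  0.22]
```

Emit:
{"op": "arm_command", "data": {"increments": [[0.2,-0.8,0,0,1],[0.2,-0.8,0.1,0,1],[0.2,-0.8,0.1,0,1],[0.2,-0.6,0,0,1]]}}

```text
time_s: 6.4
ee_pos: [0.5494, 0.0302, 0.0774]
orientation: [0.993, 0.114, -0.014, 0.004]
wrist_force: [-0.2, 1.0, -1.0]
finger_gap: 0.0004
```

Run:
```python
from h import *
to=status(); to(-44,-66,74)
```

```text
t 6.4 unit-frame TCP mm [-44.  -75.2] z 77.4 F(unit) [-0.  1.] -1.0 gap 0.0004
turn needed deg (tool z) 0.45
to (-44, -66, 74) world [0.547 0.039 0.074] tool cm [ 0.02 -0.92  0.34]
```

Emit:
{"op": "arm_command", "data": {"increments": [[0,-0.5,0,0,1],[0,-0.4,0,0,1],[0,-0.3,0,0,1]]}}

```text
time_s: 6.7
ee_pos: [0.5488, 0.0391, 0.0785]
orientation: [0.993, 0.116, -0.012, 0.009]
wrist_force: [2.0, -12.5, -4.9]
finger_gap: 0.0005
```

Run:
```python
from h import *
to=status(); to(-44,-66,74)
from station import ctrl
c=ctrl.camera("scene");a=c["image"][130:280,190:370]
cv2.imwrite(f"pics/scene5.png",cv2.resize(a[:,:,::-1],None,fx=3.5,fy=3.5,interpolation=cv2.INTER_CUBIC))
```

```text
t 6.7 unit-frame TCP mm [-42.7 -66.3] z 78.5 F(unit) [ -0.8 -12.6] -4.9 gap 0.0005
turn needed deg (tool z) 0.7
to (-44, -66, 74) world [0.547 0.039 0.074] tool cm [-0.12 -0.04  0.45]
```

View pics/scene5.png

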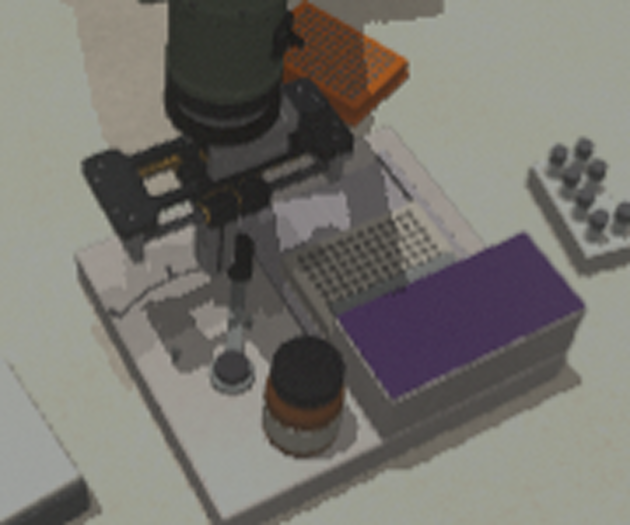

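The knob has swung to (240,260) in the crop, and the push force rises at y = -66 (expected about -68). One more firm push should confirm the stop, then I'll retreat to the right and up.

Emit:
{"op": "arm_command", "data": {"increments": [[0,-0.5,0.2,0,1],[0,-0.5,0.2,0,1]]}}

```text
time_s: 6.95
ee_pos: [0.5495, 0.039, 0.078]
orientation: [0.993, 0.118, -0.01, 0.02]
wrist_force: [-0.2, -13.3, 8.2]
finger_gap: 0.0003
```

Emit:
{"op": "arm_command", "data": {"increments": [[0,0,0,0,1],[0,1,0,0,1],[0,2,0,0,1],[0,0,-4,0,1],[0,0,-5,0,1],[0,1,-4,0,1],[-3,3,0,0,1],[0,0,0,0,1]]}}

```text
time_s: 7.75
ee_pos: [0.539, -0.0328, 0.2152]
orientation: [0.993, 0.119, -0.011, 0.018]
wrist_force: [-0.3, 0.7, -0.5]
finger_gap: 0.0005
```

Run:
```python
from h import *
to=status()
```

```text
t 7.75 unit-frame TCP mm [ -67.9 -134.4] z 215.2 F(unit) [-0.1  0.7] -0.5 gap 0.0005
turn needed deg (tool z) 0.95
```

Emit:
{"op": "arm_command", "data": {"increments": [[-3,3.5,0,0,1],[-3,3.5,0,0,1],[-3,3.5,0,0,1],[-3,3.5,0,0,1],[-1,3.5,0,0,1],[0,0,0,0,1]]}}

```text
time_s: 8.35
ee_pos: [0.4543, -0.2365, 0.2231]
orientation: [0.992, 0.121, -0.008, 0.016]
wrist_force: [0.3, 0.3, 0.3]
finger_gap: 0.0001
```

Run:
```python
from h import *
from station import ctrl
to=status()
z=np.load("unit.npz");yaw=float(z["yaw"]);R=np.array([[np.cos(yaw),-np.sin(yaw)],[np.sin(yaw),np.cos(yaw)]])
c=ctrl.camera("top");P=depthpts(c).reshape(-1,3);q=np.c_[(P[:,:2]-z["ctr"])@R-[0,.003],P[:,2]]
m=(q[:,2]>.062)&(q[:,2]<.074)&(q[:,0]<.02)&(q[:,0]>-.1)&(q[:,1]>-.008)&(q[:,1]<.108)
print("plate",m.sum(),np.percentile(q[m],[2,50,98],axis=0).round(3).tolist())
m=(q[:,2]>.085)&(q[:,2]<.105)&(q[:,0]<.02)&(q[:,0]>-.1)&(q[:,1]>-.15)&(q[:,1]<-.02)
k=np.median(q[m],axis=0);print("knob",m.sum(),k.round(4),"lever",.55+np.arctan2(k[1]+.09-.0017,.03-k[0]),"r",np.hypot(k[1]+.09,.03-k[0]))
cv2.imwrite("pics/top6.png",cv2.resize(c["image"][95:255,150:320,::-1],None,fx=3.5,fy=3.5,interpolation=cv2.INTER_CUBIC))
c=ctrl.camera("scene");cv2.imwrite("pics/scene6.png",c["image"][:,:,::-1])
```

```text
t 8.35 unit-frame TCP mm [-195.3 -314.6] z 223.1 F(unit) [0.4 0.2] 0.3 gap 0.0001
turn needed deg (tool z) 1.25
plate 1165 [[-0.035, -0.006, 0.063], [-0.008, 0.049, 0.066], [0.019, 0.106, 0.071]]
knob 62 [-0.0441 -0.0448  0.0959] lever 1.0804417745091235 r 0.08682711562355558
```

View pics/top6.png

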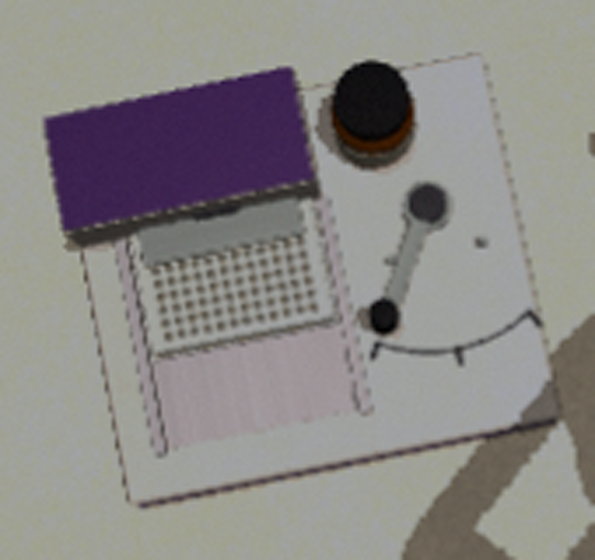

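View pics/scene6.png

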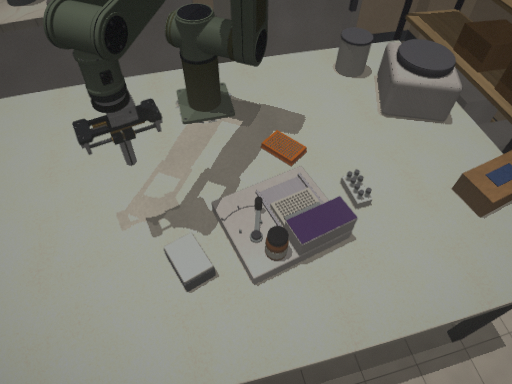

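The top crop shows the plate home under the bar. The lever lies against the left stop post at (390,260), with the knob at (384,315) over the end mark of the scale. The hand is clear, the bystanders haven't moved, and the lever measures about 1.08–1.09 rad.

```bash
python3 -c "
from station import ctrl
print(ctrl.finish_job())"
```

```text
the job is handed in; nothing more can be done
None
```

I pushed the plate home along the deck, then pushed the lever past its click to its second stop, moved the hand clear and handed the job in at about 8.5 s. The hand-in gives no verdict, so what follows is from my own checks.

- **Plate:** the push stopped at unit x = -43.9 mm, against an expected -44, with about 15 N. In the last top view its near edge is at -35 mm (home is -36), it is centred between the guides, and its top is at 66 mm, so it lies flat.
- **Lever:** it started at the half-way click. The knob stopped under about 13 N where expected. After the hand left, depth gave 1.08 rad, and about 1.09 rad counted from the start reading. That reading is only good to about 0.03 rad, so its margin over 1.05 is thin. The picture shows the arm resting against its stop post.
- **Surroundings:** the tip box, tube rack and bottle look unmoved in the pictures; I did not measure them. The last wrist force was near zero.
- **Disagreement:** the unit's front edge measured 289 mm instead of 300. I moved the unit's sideways position by 3 mm using the pivot and rails, and later contacts were within about 2 mm of that.

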